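Load the board carrier and start the curing lamp

TASK

Take the tray with the circuit board out of the white stand, where only its plain end is within reach, and set it down on the blue mat; then take it by its handle, lift it, and put it under the grey curing lamp, plain end first and fully home against the back stop, handle left sticking out, and let go. Then start the lamp on its control box: press fully, one key at a time and letting each come up again, the large round key, then the square key, then the long bar key. Keep the tray upright, press no key before the tray is in, leave the small round key alone and do not disturb the other things on the bench.

Things in the scene. Friction and masses are not known exactly. Their poses are not given: they have to be found in the camera images.
- tray: loose aluminium tray, 200 g, with a green circuit board fixed in it. Open body 130 (x) x 56 (y) x 30 mm high, walls 4 mm. Origin: centre of the body's underside, z up. A straight handle like a pan's runs out from its -x end; the +x end is plain. At first in the stand, plain end out, handle inside under the roof
- tray_handle (a point): middle of the tray's handle, where to grip it: 108 mm from the tray's origin along -x, 42 mm above its underside. The handle runs from x = -65 to -139 mm, is 18 mm wide (y) and 16 mm thick, from 34 to 50 mm above the underside
- tray_end (a point): top of the tray's plain end wall: 65 mm from the tray's origin along +x, 30 mm above its underside
- stand: fixed white dust-cover stand. Origin on the table under the middle of the roof's front edge; open front looks along its own -x. Floor plate 6 mm thick, x = -85 to 130 mm, 136 mm wide; roof x = 0 to 130 mm, underside 72, top 80 mm above the table (a carton on it up to 106 mm); inside width 120 mm; sides and back closed
- mat: fixed blue silicone mat on the table, 190 (x) x 250 (y) x 3 mm. Origin: centre of its underside
- lamp: fixed grey curing lamp. Origin on the table under the middle of the hood's front edge; open front looks along its own -x. Bed plate 8 mm thick, x = -30 to 135 mm; hood x = 0 to 130 mm, underside 80 and top 142 mm above the table; inside width 124 mm; back stop (a wall across the back) at x = 110 mm
- lamp_stop (a point): middle of the foot of the lamp's back stop, on the bed (8 mm above the table), axes as the lamp's: the tray, fully home, has its plain end here and its origin at x = -65 mm in this frame
- console: fixed black control box of the lamp, 75 (x) x 225 (y) x 30 mm high, origin: centre of its underside. On top a row along y of four white spring keys 52 mm apart, in any order; key tops stand 53 mm above the table
- key_large (a joint): travel of the large round key, 34 mm across, in m: 0 up, 0.008 fully down (about 4 N), springs back
- key_large_top (a point): centre of the top face of the large round key, 34 mm across; z up
- key_square (a joint): travel of the square key, 26 x 26 mm, in m: 0 up, 0.008 fully down (about 4 N), springs back
- key_square_top (a point): centre of the top face of the square key, 26 x 26 mm; z up
- key_bar (a joint): travel of the long bar key, 48 mm (along the box's x) x 16 mm, in m: 0 up, 0.008 fully down (about 4 N), springs back
- key_bar_top (a point): centre of the top face of the long bar key, 48 mm (along the box's x) x 16 mm; z up
- key_small (a joint): travel of the small round key, 18 mm across, not to be pressed, in m: 0 up, 0.008 fully down (about 4 N), springs back
- key_small_top (a point): centre of the top face of the small round key, 18 mm across, not to be pressed; z up
- bottle: bystander: bottle with black cap, 60 mm across, 130 mm high; origin: its underside or lowest line
- jar: bystander: small white jar, 52 mm across, 50 mm high; origin: its underside or lowest line
- screwdriver: bystander: screwdriver, 150 mm long, lying; origin: its underside or lowest line
- battery: bystander: flat black battery, 120 x 70 x 8 mm; origin: its underside or lowest line
- meter: bystander: red multimeter, 150 x 75 x 38 mm; origin: its underside or lowest line
- brush: bystander: brush, 160 mm long, lying; origin: its underside or lowest line
- board: bystander: bare green circuit board, 120 x 60 x 6 mm; origin: its underside or lowest line

How it is judged:
On the way, in this order (a step that is already met when the one before it is completed fails the run):
1. the tray stands upright on the mat, at rest and let go (x of tray in the frame of mat between -0.095 and 0.095 m and y of tray in the frame of mat between -0.125 and 0.125 m and z of tray in the frame of mat below 0.007 m and angle between tray's own z axis and vertical below 0.1 rad and linear speed of tray below 0.03 m/s and contact force between the fingers and tray below 0.1 N), for 0.2 s.
2. the tray is lifted clear of the mat, held by its handle (z of tray in the frame of mat above 0.009 m and distance between the grasp point and tray_handle below 0.05 m and contact force between the fingers and tray above 1 N), for 0.1 s.
3. the tray is home in the lamp and let go (x of tray in the frame of lamp_stop between -0.08 and -0.055 m and y of tray in the frame of lamp_stop between -0.035 and 0.035 m and z of tray in the frame of lamp_stop between -0.005 and 0.006 m and x of tray_handle in the frame of lamp_stop below -0.15 m and angle between tray's own z axis and vertical below 0.1 rad and contact force between the fingers and tray below 0.1 N and linear speed of tray below 0.03 m/s), for 0.2 s.
4. the large round key is pressed, the others up (value of joint key_large above 0.005 m and value of joint each of key_square, key_bar, key_small below 0.002 m), for 0.04 s.
5. the square key is pressed, the others up (value of joint key_square above 0.005 m and value of joint each of key_large, key_bar, key_small below 0.002 m), for 0.04 s.
6. the long bar key is pressed, the others up (value of joint key_bar above 0.005 m and value of joint each of key_large, key_square, key_small below 0.002 m), for 0.04 s.
At the end, for the whole second after the job is handed in: The tray lies flat on the lamp's bed under the hood, its plain end within 15 mm of the back stop and its handle out of the front, at rest and released; all four keys are up (less than 2 mm down). A key counts as pressed beyond 5 mm of its 8 mm, with the other keys less than 2 mm down (x of tray in the frame of lamp_stop between -0.08 and -0.055 m and y of tray in the frame of lamp_stop between -0.035 and 0.035 m and z of tray in the frame of lamp_stop between -0.005 and 0.006 m and x of tray_handle in the frame of lamp_stop below -0.15 m and angle between tray's own z axis and vertical below 0.1 rad and contact force between the fingers and tray below 0.1 N and linear speed of tray below 0.02 m/s and value of joint each of key_large, key_square, key_bar, key_small below 0.002 m); the robot touches nothing.
It fails at once if the small round key is pressed (3 mm or more) (value of joint key_small above 0.003 m).
It fails at once if two keys are down at once (value of joint each of key_large, key_square above 0.003 m or value of joint each of key_large, key_bar above 0.003 m or value of joint each of key_large, key_small above 0.003 m or value of joint each of key_square, key_bar above 0.003 m or value of joint each of key_square, key_small above 0.003 m or value of joint each of key_bar, key_small above 0.003 m).
It fails at once if a key is pressed while the tray is not in the lamp (value of joint any of key_large, key_square, key_bar, key_small above 0.004 m and not (x of tray in the frame of lamp_stop between -0.08 and -0.055 m and y of tray in the frame of lamp_stop between -0.035 and 0.035 m and z of tray in the frame of lamp_stop between -0.005 and 0.006 m and x of tray_handle in the frame of lamp_stop below -0.15 m and angle between tray's own z axis and vertical below 0.1 rad)).
It fails at once if the tray is tipped more than 35 degrees (angle between tray's own z axis and vertical above 0.61 rad).
It fails at once if a bystander is moved more than 40 mm (distance of any of bottle, jar, screwdriver, battery, meter, brush, board from where it was at the start of the episode above 0.04 m).
It also fails if it takes over 58 s, if anything falls off the work surface, if the arm or the gripper's body presses on something with over 40 N, if the wrist force passes 120 N, or if a joint passes its speed limit or range.

ROBOT

A 6-joint arm with a two-finger parallel gripper is mounted at the origin on the work surface. World frame = base frame: x ahead of the robot, y to its left, z up, the work surface at z = 0. Lengths are in m, angles in rad, forces in N, time in s.
With the tool pointing down it reaches from about 0.3 to 0.75 m from the base axis. Payload 8.5 kg.
Tool frame: the origin (TCP) lies midway between the tips of the shut fingers; the grasp point (between the pads) lies 19 mm behind it; z points along the fingers, y is the line along which they close (so a half turn about z gives the same grasp; the last joint's range is limited). The gripper opens to 85 mm and grips with 20 to 120 N. Pads are 22 mm wide; open, the fingers measure 114 mm over their backs; the gripper's body (76 mm by 85 mm) begins 54 mm behind the grasp point. The pads swing forward as they close: fully open they stand 13 mm farther back than shut.
Start: joints at [-1.346, 0.381, 1.297, -0, 1.464, -0.215], TCP at [0.234, -0.498, 0.231] pointing down, gripper open.
Joint ranges: [-3.11, 3.11], [-0.89, 2.33], [0.22, 2.48], [-1.42, 4.56], [0.17, 2.85], [-2.88, 2.88]. Speed limits (rad/s): [2.39, 2.39, 3.14, 3.14, 3.14, 3.14].

INTERFACE

Orientations are given as a unit quaternion [x, y, z, w].
In Python, from station import sense, viewer, ticket gives the robot as it stands.
- The arm moves only by the tool arm_command, never from a script. Its argument "series" is a list of rows, each an object with "grip": the opening, from 0 (shut) to 1 (fully open); "linear": the shift along the world's x, y, z each as a share of 40 mm, from -1 to 1, a list of three; "yaw": the turn about the world's z as a share of 4 degrees, from -1 to 1. A call has 1 to 20 rows; each row shifts and turns the commanded pose from where the row before left it; what a row does not reach is not made up. A row lasts 1/8 s, in which the tool goes at most 62.5 mm and 10.7 degrees, less where a joint would pass 70% of its speed; a pose out of reach is approached as far as the arm can. A call with a number of a shift or a turn outside -1 to 1 is refused whole. A call with a gripper value outside its range is refused whole. The fingers move at their own pace and stop on an object; "squeeze" is the grip in N (left out, the last holds). Time passes only in rows, so rows that do not move let the fingers close. It gives the time, the measured TCP pose, the force, the opening and the grip force at its end, in the units of the state.
- sense(): the state, without advancing time (a new reading comes with each control period).
- viewer.capture(name): name is "scene" or "top" or "wrist"; returns the picture (480x640x3 uint8, red, green, blue); there is no depth.
- viewer.camera_params(name): a dict with "fov_y" (degrees; the focal length in pixels is half the picture's height over the tangent of half this angle, whatever the lens; pixels are square), "cx", "cy" (the principal point, pixels), "T" (4x4, takes a point from camera to world coordinates). Camera axes: x right, y down, z forward; pixel columns grow to the right and rows downward; lengths in m; the calibration is good to about 2 mm. The wrist camera is an equidistant fisheye: a pixel r from the principal point sees the ray r / f radians off the axis. A picture is of the moment at which its call begins: read the wrist's pose just before it. camera_params takes no time and is no camera call; for the wrist camera it gives the pose at the moment of the call.
- ticket.sign_off(): hands the job in; it is judged then, once.
Trained networks look in the newest picture that a camera, given by its name, has taken for a name from the list of things; names that differ only in an ending like _2 or _b are one class to them, and where a whole thing is asked for, a point or a joint stands for the part that bears it (a point fixed in the world has none). Each returns a list of dicts, best first, with "conf" (0 to 1); they miss things now and then, are a little off and sometimes report something else, mostly with a low value. They report only what shows in the picture. A call takes as long as a camera call.
- viewer.silhouettes(name, camera): "pixels" (480x640 bool, what is visible of it) and "box" ([left, top, right, bottom] in pixels, round what is visible of it).
The state is a dict: "clock": time; "joint_positions": joint angles; "qvel": joint speeds; "effort": joint torques, N m; "tool_pos": TCP position; "eef_rot": TCP orientation; "force": force on the tool from outside, world axes, zero at the start; "torque": the same for the moment, N m; "grip_width": finger opening in m; "grasp_force": force on a finger pad.
Only numpy, scipy, OpenCV 4.12 (cv2) and the standard library are available. Lean on these libraries where they do the work, as an engineer would, in place of code of your own. Each camera call takes 0.05 s, during which the arm holds its last target. There are 200 camera calls.

## Working session

There is one attempt and no reset: what is moved stays moved. The work goes in short steps, Python scripts to look and compute and a tool call to move; the robot and the scene stay as the last step left them, time stands still between calls to the robot, and variables do not carry over. Pictures are saved under pics/ and viewed, at most 10 in all, crops included, and the job is handed in when it is done.

Besides the shell and the picture viewer there is one more tool, called as a command line: name --argument value ..., lists and objects as JSON in quotes. arm_command: Moves the arm, as the interface text tells. Shift numbers are shares of 40 mm and turn numbers shares of 4 degrees, none past 1 either way. Its arguments: {"type":"object","properties":{"series":{"type":"array","items":{"type":"object","properties":{"grip":{"type":"number"},"linear":{"type":"array","items":{"type":"number","minimum":-1,"maximum":1}},"yaw":{"type":"number","minimum":-1,"maximum":1}}}},"squeeze":{"type":"number"}},"required":["series"]}

```bash
mkdir -p pics; ls; cat > h.py <<'E'
import numpy as np, cv2
from station import sense, viewer, ticket
def save(cam,name,crop=None,scale=1):
    im=viewer.capture(cam)
    o=im
    if crop: o=im[crop[1]:crop[3],crop[0]:crop[2]]
    if scale!=1: o=cv2.resize(o,None,fx=scale,fy=scale)
    cv2.imwrite('pics/'+name,o[:,:,::-1]); return im
def ray(cam,u,v,P=None):
    P=P or viewer.camera_params(cam); f=240/np.tan(np.radians(P['fov_y'])/2)
    T=np.array(P['T']); x=u-P['cx']; y=v-P['cy']
    if cam=='wrist':
        r=np.hypot(x,y)+1e-9; a=r/f; d=np.array([x/r*np.sin(a),y/r*np.sin(a),np.cos(a)])
    else: d=np.array([x/f,y/f,1])
    return T[:3,3],T[:3,:3]@d
def onz(cam,u,v,z,P=None):
    o,d=ray(cam,u,v,P); return o+d*(z-o[2])/d[2]
def proj(cam,p,P=None):
    P=P or viewer.camera_params(cam); f=240/np.tan(np.radians(P['fov_y'])/2)
    T=np.array(P['T']); q=T[:3,:3].T@(np.array(p)-T[:3,3])
    if cam=='wrist':
        r=np.hypot(q[0],q[1])+1e-9; a=np.arctan2(r,q[2]); return P['cx']+f*a*q[0]/r,P['cy']+f*a*q[1]/r
    return P['cx']+f*q[0]/q[2],P['cy']+f*q[1]/q[2]
E
python3 - <<'E'
from h import *
save('scene','s1.png'); save('top','t1.png')
np.set_printoptions(precision=4,suppress=True)
for c in('scene','top'):
    P=viewer.camera_params(c); print(c,P['fov_y'],P['cx'],P['cy'],np.array(P['T'])[:3].round(3).tolist())
Z=dict(tray=.03,stand=.08,mat=.003,lamp=.142,console=.03,key_large=.053,key_square=.053,key_bar=.053,key_small=.053,bottle=.13,jar=.05,screwdriver=.01,battery=.008,meter=.038,brush=.01,board=.006)
for n,z in Z.items():
    for d in viewer.silhouettes(n,'top')[:2]:
        m=d['pixels'].astype(np.uint8); c=max(cv2.findContours(m,0,2)[0],key=cv2.contourArea)
        w=np.array([onz('top',*p[0],z)[:2] for p in c],np.float32)
        r=cv2.minAreaRect(w*1000); print(n,round(d['conf'],2),[int(i) for i in d['box']],np.round(r[0]),np.round(r[1]),round(r[2],1))
E
```

```text
pics
scene 45.99015107674191 319.09101620154007 240.1294940621603 [[0.146, 0.76, -0.634, 1.227], [0.989, -0.113, 0.093, -0.114], [-0.001, -0.64, -0.768, 0.926]]
top 42.11561460216664 317.12826328544077 244.0458706029636 [[0.016, -0.984, 0.178, 0.227], [-1.0, -0.019, -0.015, -0.003], [0.018, -0.178, -0.984, 1.651]]
tray 0.23 [261, 183, 273, 198] [665. 110.] [28. 27.] 1.2
stand 0.91 [152, 213, 237, 271] [507. 290.] [147. 221.] 3.1
mat 0.85 [247, 230, 346, 309] [451.  25.] [255. 195.] 83.5
lamp 0.86 [380, 206, 458, 279] [ 511. -278.] [173. 170.] 82.4
console 0.58 [253, 177, 338, 208] [658.  33.] [ 81. 227.] 2.4
key_large 0.68 [259, 183, 271, 199] [656. 109.] [33. 29.] 1.7
key_square 0.72 [294, 214, 336, 226] [578. -16.] [ 24. 108.] 1.2
key_square 0.69 [146, 289, 207, 354] [310. 331.] [152.  77.] 42.0
key_bar 0.71 [198, 236, 236, 262] [499. 226.] [60. 99.] 5.9
key_bar 0.67 [286, 181, 287, 198] [658.  58.] [46. 16.] 1.5
key_small 0.64 [150, 210, 239, 272] [510. 296.] [152. 229.] 2.2
bottle 0.96 [392, 153, 415, 184] [ 708. -247.] [55. 82.] 64.3
jar 0.79 [210, 302, 230, 324] [337. 218.] [49. 51.] 2.4
screwdriver 0.87 [280, 216, 334, 224] [588. -22.] [ 25. 100.] 1.2
battery 0.83 [434, 294, 464, 341] [ 330. -378.] [ 74. 122.] 89.0
meter 0.78 [148, 291, 205, 350] [310. 332.] [150.  76.] 42.9
brush 0.67 [259, 184, 273, 198] [667. 112.] [34. 30.] 1.7
board 0.78 [214, 146, 242, 191] [729. 221.] [124.  62.] 8.7
board 0.69 [149, 291, 205, 352] [312. 340.] [154.  78.] 44.0
```

View pics/t1.png

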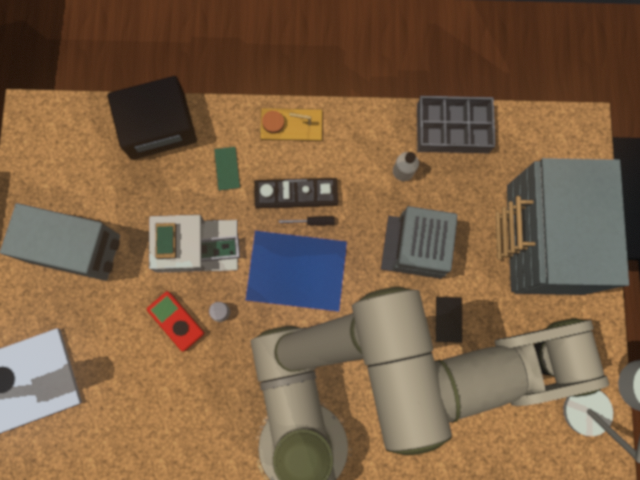

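View pics/s1.png

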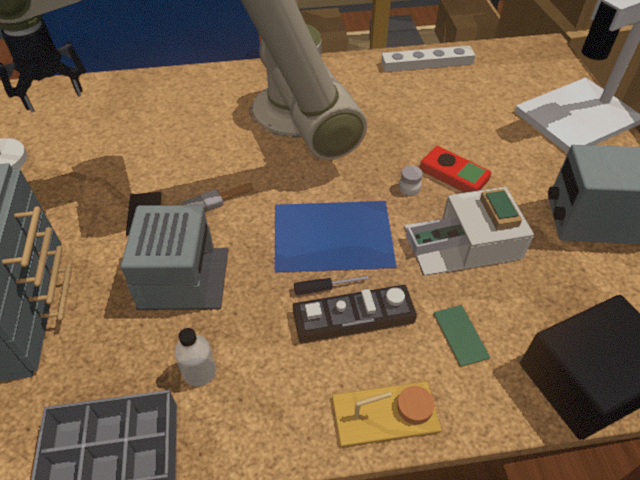

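The top view shows the stand (col 150–237, row 215–270) opening to the right (−y) and the lamp (col 383–457, row 207–277) opening to the left (+y). The keys, left to right, are large (267,190), bar (286,190), small (306,189) and square (325,188). The scene view agrees. The tray's +x end faces about −y in both the stand and the lamp, so this is mostly a translation.

```bash
python3 - <<'E'
from h import *
s=sense(); print({k:np.round(s[k],3).tolist() for k in('tool_pos','eef_rot','joint_positions','grip_width','clock')})
from scipy.spatial.transform import Rotation as R
print(R.from_quat(s['eef_rot']).as_matrix().round(3))
im=viewer.capture('top')
a=cv2.resize(im[205:280,145:245],None,fx=5,fy=5,interpolation=cv2.INTER_CUBIC); 
b=cv2.resize(im[200:285,375:465],None,fx=5,fy=5,interpolation=cv2.INTER_CUBIC)
o=np.zeros((430,960,3),np.uint8); o[:375,:500]=a; o[:425,505:955]=b
cv2.imwrite('pics/t2.png',cv2.resize(o,(800,358))[:,:,::-1])
E
```

```text
{'tool_pos': [0.234, -0.498, 0.231], 'eef_rot': [0.976, 0.218, -0.0, -0.0], 'joint_positions': [-1.346, 0.381, 1.297, -0.0, 1.464, -0.215], 'grip_width': 0.085, 'clock': 0.9}
[[ 0.905  0.426 -0.   ]
 [ 0.426 -0.905  0.   ]
 [-0.    -0.    -1.   ]]
```

View pics/t2.png

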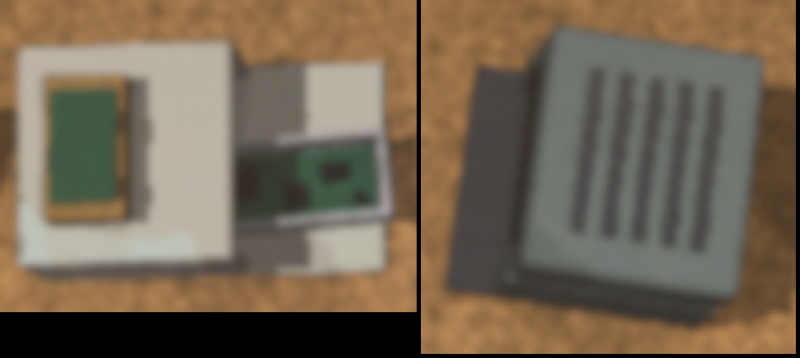

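The left crop shows the stand: tray plain-end corners near (383,137) and (392,214), roof front edge at x≈232. The right crop shows the lamp: hood front edge (558,27)–(522,262), bed front (478,66)–(447,290).

```bash
python3 - <<'E'
from h import *
A=lambda x,y,z:(onz('top',145+x/4.167-.5,205+y/4.167-.5,z)*1000).round(1)[:2]
B=lambda x,y,z:(onz('top',375+(x-421)/4.167-.5,200+y/4.167-.5,z)*1000).round(1)[:2]
print('tray end',A(383,137,.036),A(392,214,.036),'side',A(280,143,.036),A(240,229,.036))
print('roof front',A(232,40,.08),A(232,262,.08),'back',A(17,45,.08),A(20,265,.08),'plate end',A(382,62,.006),A(384,270,.006))
print('hood front',B(558,27,.142),B(522,262,.142),'back',B(762,60,.142),B(735,297,.142),'bed',B(478,66,.008),B(447,290,.008))
E
```

```text
tray end [532.6 185.6] [483.4 178. ] side [527.4 250.2] [472.1 272.7]
roof front [583.4 275.9] [445. 269.] back [577.5 407.9] [440.7 397.3] plate end [587.6 191.6] [452. 185.]
hood front [ 600.6 -249.1] [ 458.  -226.5] back [ 582.9 -371.2] [ 439.6 -352. ] bed [ 606.7 -218.6] [ 459.5 -198.2]
```

arm_command --series '[{"grip": 1, "linear": [0.339, 0.888, -0.03], "yaw": 0.89}, {"grip": 1, "linear": [0.339, 0.888, -0.03], "yaw": 0.89}, {"grip": 1, "linear": [0.339, 0.888, -0.03], "yaw": 0.89}, {"grip": 1, "linear": [0.339, 0.888, -0.03], "yaw": 0.89}, {"grip": 1, "linear": [0.339, 0.888, -0.03], "yaw": 0.89}, {"grip": 1, "linear": [0.339, 0.888, -0.03], "yaw": 0.89}, {"grip": 1, "linear": [0.339, 0.888, -0.03], "yaw": 0.89}, {"grip": 1, "linear": [0.339, 0.888, -0.03], "yaw": 0.89}, {"grip": 1, "linear": [0.339, 0.888, -0.03], "yaw": 0.89}, {"grip": 1, "linear": [0.339, 0.888, -0.03], "yaw": 0.89}, {"grip": 1, "linear": [0.339, 0.888, -0.03], "yaw": 0.89}, {"grip": 1, "linear": [0.339, 0.888, -0.03], "yaw": 0.89}, {"grip": 1, "linear": [0.339, 0.888, -0.03], "yaw": 0.89}, {"grip": 1, "linear": [0.339, 0.888, -0.03], "yaw": 0.89}, {"grip": 1, "linear": [0.339, 0.888, -0.03], "yaw": 0.89}, {"grip": 1, "linear": [0.339, 0.888, -0.03], "yaw": 0.89}, {"grip": 1, "linear": [0.339, 0.888, -0.03], "yaw": 0.89}, {"grip": 1, "linear": [0.339, 0.888, -0.03], "yaw": 0.89}, {"grip": 1, "linear": [0.339, 0.888, -0.03], "yaw": 0.89}, {"grip": 1, "linear": [0.339, 0.888, -0.03], "yaw": 0.89}]' --squeeze 80

```text
clock: 3.45
tool_pos: [0.5057, 0.214, 0.2073]
eef_rot: [0.666, 0.746, 0.0, 0.0]
force: [0.6, -0.4, 0.6]
grip_width: 0.0857
grasp_force: 0.0
```

```bash
python3 - <<'E'
from h import *
import json
P=viewer.camera_params('wrist'); save('wrist','w1.png')
json.dump({k:(np.array(v).tolist()) for k,v in P.items()},open('w1.json','w'))
s=sense();print(s['tool_pos'],s['clock'],P['fov_y'])
for d in viewer.silhouettes('tray','wrist'):
    print(d['conf'],d['box'])
    m=d['pixels'].astype(np.uint8); c=max(cv2.findContours(m,0,2)[0],key=cv2.contourArea)
    w=np.array([onz('wrist',*p[0],.036,P)[:2] for p in c],np.float32)*1000
    print(cv2.minAreaRect(w),cv2.approxPolyDP(w,6,True)[:,0].round().tolist())
E
```

```text
[0.50656778 0.21722593 0.2068732 ] 3.5 65.70646984690485
0.6 [282.6, 152.2, 348.8, 250.9]
((504.22271728515625, 224.93521118164062), (56.966339111328125, 89.37129211425781), 7.511673927307129) [[472.0, 266.0], [482.0, 180.0], [536.0, 184.0], [526.0, 268.0]]
```

View pics/w1.png

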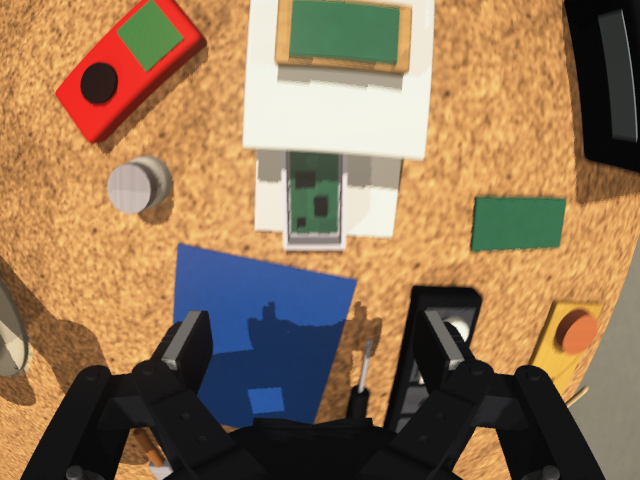

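The wrist picture shows the tray's plain end at (285–345, 245), sticking out of the stand, its sides clear for a grip across the width. I'll descend over it and close.

arm_command --series '[{"grip": 1, "linear": [0.02, -0.1, -0.8], "yaw": 0}, {"grip": 1, "linear": [0, 0, -0.8], "yaw": 0}, {"grip": 1, "linear": [0, 0, -0.8], "yaw": 0}, {"grip": 1, "linear": [0, 0, -0.8], "yaw": 0}, {"grip": 1, "linear": [0, 0, -0.8], "yaw": 0}, {"grip": 1, "linear": [0, 0, -0.8], "yaw": 0}, {"grip": 1, "linear": [0, 0, 0], "yaw": 0}, {"grip": 0.5, "linear": [0, 0, 0], "yaw": 0}, {"grip": 0.3, "linear": [0, 0, 0], "yaw": 0}, {"grip": 0.3, "linear": [0, 0, 0], "yaw": 0}, {"grip": 0.3, "linear": [0, 0, 0], "yaw": 0}]' --squeeze 80

```text
clock: 4.92
tool_pos: [0.5071, 0.2088, 0.0173]
eef_rot: [0.667, 0.745, 0.001, 0.001]
force: [0.3, -0.7, 6.5]
grip_width: 0.0541
grasp_force: 84.9
```

arm_command --series '[{"grip": 0.3, "linear": [0.04, -0.4, 0], "yaw": 0}, {"grip": 0.3, "linear": [0.08, -0.7, 0], "yaw": 0}, {"grip": 0.3, "linear": [0.09, -0.8, 0], "yaw": 0}, {"grip": 0.3, "linear": [0.09, -0.8, 0], "yaw": 0}, {"grip": 0.3, "linear": [0.08, -0.7, 0], "yaw": 0}, {"grip": 0.3, "linear": [0, 0, 0.35], "yaw": 0}, {"grip": 0.3, "linear": [-0.3, -0.3, 0.4], "yaw": -0.75}, {"grip": 0.3, "linear": [-0.5, -0.5, 0], "yaw": -0.75}, {"grip": 0.3, "linear": [-0.5, -0.6, 0], "yaw": -0.75}, {"grip": 0.3, "linear": [-0.5, -0.6, 0], "yaw": -0.75}, {"grip": 0.3, "linear": [-0.18, -0.28, 0], "yaw": -0.75}, {"grip": 0.3, "linear": [0, 0, 0], "yaw": 0}]'

```text
clock: 6.42
tool_pos: [0.4426, -0.0185, 0.046]
eef_rot: [0.758, 0.652, 0.0, 0.001]
force: [-0.5, -0.5, -2.9]
grip_width: 0.0541
grasp_force: 84.9
```

```bash
python3 - <<'E'
from h import *
im=save('scene','s2.png',(200,80,520,320),2.4)
E
```

```text
(no output)
```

View pics/s2.png

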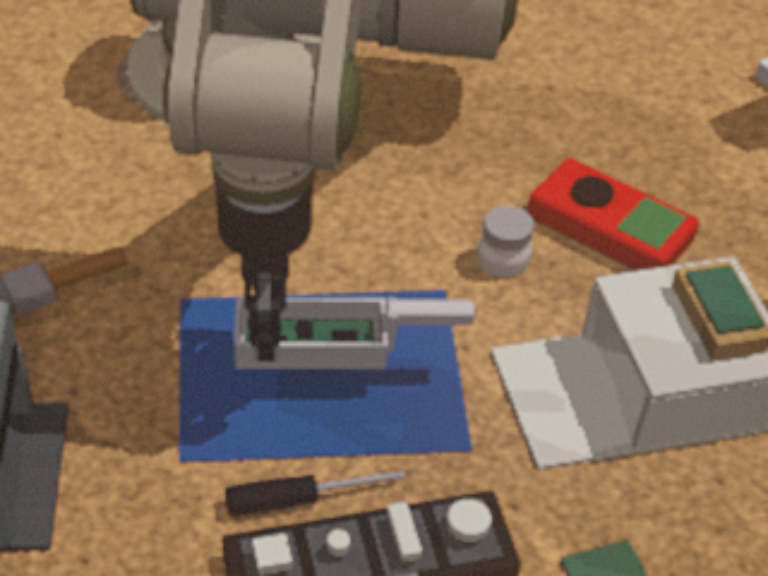

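The tray hangs level over the mat, with its handle at (430,312) pointing to +y and no visible sag. I'll lower it, release and rise.

arm_command --series '[{"grip": 0.3, "linear": [0, 0, -0.4], "yaw": 0}, {"grip": 0.3, "linear": [0, 0, -0.25], "yaw": 0}, {"grip": 0.3, "linear": [0, 0, -0.13], "yaw": 0}, {"grip": 0.3, "linear": [0, 0, 0], "yaw": 0}, {"grip": 0.7, "linear": [0, 0, 0], "yaw": 0}, {"grip": 1, "linear": [0, 0, 0], "yaw": 0}, {"grip": 1, "linear": [0, 0, 0], "yaw": 0}, {"grip": 1, "linear": [0, 0, 0.5], "yaw": 0}, {"grip": 1, "linear": [0, 0, 1], "yaw": 0}, {"grip": 1, "linear": [0, 0, 1], "yaw": 0}, {"grip": 1, "linear": [0, 0.7, 0.8], "yaw": 0}, {"grip": 1, "linear": [0, 0.7, 0], "yaw": 0}, {"grip": 1, "linear": [0, 0, 0], "yaw": 0}]'

```text
clock: 8.1
tool_pos: [0.4419, 0.0386, 0.1464]
eef_rot: [0.757, 0.653, 0.0, 0.0]
force: [0.5, -1.1, -0.4]
grip_width: 0.0857
grasp_force: 0.0
```

```bash
python3 - <<'E'
from h import *
P=viewer.camera_params('wrist'); im=save('wrist','w2.png')
s=sense();print(s['tool_pos'],s['clock'])
for d in viewer.silhouettes('tray','wrist')[:2]:
    print(d['conf'],d['box'])
    m=d['pixels'].astype(np.uint8); c=max(cv2.findContours(m,0,2)[0],key=cv2.contourArea)
    for z in(.033,.053):
        w=np.array([onz('wrist',*p[0],z,P)[:2] for p in c],np.float32)*1000
        print(z,cv2.minAreaRect(w),cv2.approxPolyDP(w,6,True)[:,0].round().tolist())
E
```

```text
[0.44197225 0.03782077 0.14608099] 8.15
0.84 [289.7, 63.1, 365.8, 334.2]
0.033 ((453.2239074707031, 56.597999572753906), (205.38031005859375, 56.79617691040039), 81.28585815429688) [[461.0, 159.0], [450.0, 96.0], [429.0, 86.0], [412.0, -41.0], [463.0, -48.0], [484.0, 72.0], [468.0, 90.0], [477.0, 154.0]]
0.053 ((453.2371520996094, 61.52296447753906), (189.31224060058594, 52.35270309448242), 81.28587341308594) [[460.0, 156.0], [450.0, 98.0], [431.0, 89.0], [414.0, -22.0], [463.0, -35.0], [482.0, 76.0], [467.0, 92.0], [475.0, 151.0]]
```

View pics/w2.png

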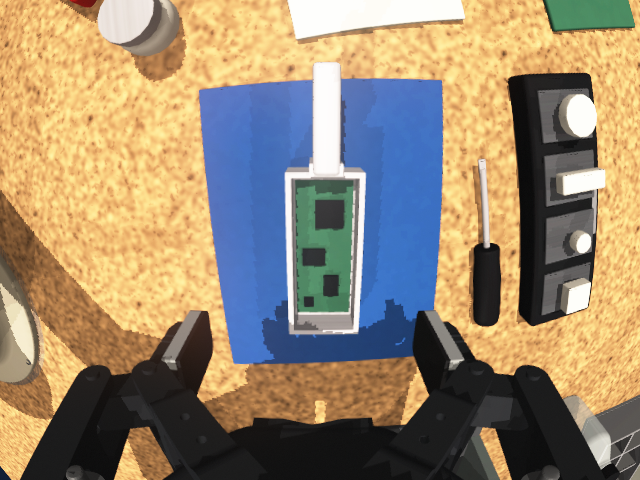

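The tray stands upright and released on the mat, with its handle at (327,65–175) and body at (287–363,170–332). The handle middle is about (0.464, 0.126).

arm_command --series '[{"grip": 1, "linear": [0.18, 0.7, 0], "yaw": 0}, {"grip": 1, "linear": [0.19, 0.8, 0], "yaw": 0}, {"grip": 1, "linear": [0.18, 0.75, -0.3], "yaw": 0}, {"grip": 1, "linear": [0, 0, -0.8], "yaw": 0}, {"grip": 1, "linear": [0, 0, -0.8], "yaw": 0}, {"grip": 1, "linear": [0, 0, -0.8], "yaw": 0}, {"grip": 1, "linear": [0, 0, -0.35], "yaw": 0}, {"grip": 1, "linear": [0, 0, 0], "yaw": 0}, {"grip": 0.4, "linear": [0, 0, 0], "yaw": 0}, {"grip": 0, "linear": [0, 0, 0], "yaw": 0}, {"grip": 0, "linear": [0, 0, 0], "yaw": 0}, {"grip": 0, "linear": [0, 0, 0], "yaw": 0}, {"grip": 0, "linear": [0, 0, 0], "yaw": 0}, {"grip": 0, "linear": [0, 0, 0], "yaw": 0}]' --squeeze 110

```text
clock: 9.95
tool_pos: [0.4644, 0.1277, 0.0246]
eef_rot: [0.758, 0.652, 0.0, 0.0]
force: [0.1, 0.2, 5.5]
grip_width: 0.0161
grasp_force: 107.2
```

arm_command --series '[{"grip": 0, "linear": [0, 0, 0.35], "yaw": 0}, {"grip": 0, "linear": [0, 0, 0.4], "yaw": 0}, {"grip": 0, "linear": [0, 0, 0], "yaw": 0}, {"grip": 0, "linear": [0.3, -0.4, 0], "yaw": 0}, {"grip": 0, "linear": [0.5, -0.67, 0], "yaw": 0}, {"grip": 0, "linear": [0.5, -0.67, 0], "yaw": 0}, {"grip": 0, "linear": [0.5, -0.67, 0], "yaw": 0}, {"grip": 0, "linear": [0.5, -0.67, 0], "yaw": 0}, {"grip": 0, "linear": [0.23, -0.28, 0], "yaw": 0}, {"grip": 0, "linear": [0, 0, 0], "yaw": 0}]'

```text
clock: 11.2
tool_pos: [0.5654, -0.0075, 0.0535]
eef_rot: [0.759, 0.652, -0.0, -0.0]
force: [0.3, 0.5, -1.9]
grip_width: 0.0165
grasp_force: 107.7
```

```bash
python3 - <<'E'
from h import *
s=sense();print(s['tool_pos'],s['clock'],s['force'],s['torque'])
a=viewer.capture('scene')[130:350,90:390]; b=viewer.capture('top')[170:290,230:470]
o=np.zeros((950,800,3),np.uint8); a=cv2.resize(a,(420,308)); b=cv2.resize(b,(800,400),interpolation=cv2.INTER_CUBIC)
a=a[:190] if 0 else a
cv2.imwrite('pics/s3.png',cv2.resize(np.vstack([np.hstack([a,np.zeros((308,380,3),np.uint8)]),b]),(678,600))[:,:,::-1])
P=viewer.camera_params('top')
for n,z in(('lamp',.142),('tray',.063)):
  for d in viewer.silhouettes(n,'top')[:1]:
    m=d['pixels'].astype(np.uint8); c=max(cv2.findContours(m,0,2)[0],key=cv2.contourArea)
    w=np.array([onz('top',*p[0],z)[:2] for p in c],np.float32)*1000
    print(n,d['conf'],cv2.minAreaRect(w),cv2.approxPolyDP(w,6,True)[:,0].round().tolist())
E
```

```text
[ 0.56538078 -0.00751952  0.05351168] 11.2 [ 0.32916621  0.47947683 -1.90923256] [ 0.22250088 -0.00879474  0.02610568]
lamp 0.66 ((513.379638671875, -278.71368408203125), (172.23451232910156, 174.41307067871094), 82.11546325683594) [[572.0, -203.0], [441.0, -188.0], [421.0, -332.0], [439.0, -352.0], [585.0, -370.0], [598.0, -248.0], [572.0, -225.0]]
tray 0.8 ((543.0364379882812, -122.17515563964844), (120.04576873779297, 65.49252319335938), 83.21809387207031) [[568.0, -70.0], [523.0, -63.0], [507.0, -174.0], [565.0, -182.0], [579.0, -96.0]]
```

View pics/s3.png

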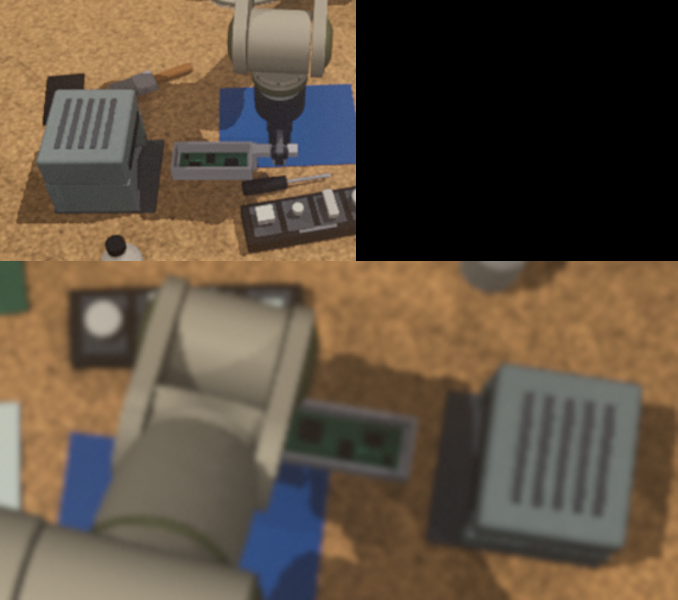

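The tray is held level in front of the lamp: plain end at (413,445) in the lower crop, in line with the opening and with the bed at (430–470, 390–540). I'll insert it now.

arm_command --series '[{"grip": 0, "linear": [-0.07, -0.5, 0], "yaw": 0}, {"grip": 0, "linear": [-0.118, -0.79, 0], "yaw": 0}, {"grip": 0, "linear": [-0.118, -0.79, -0.15], "yaw": 0}, {"grip": 0, "linear": [-0.118, -0.79, -0.2], "yaw": 0}, {"grip": 0, "linear": [-0.105, -0.7, -0.1], "yaw": 0}, {"grip": 0, "linear": [-0.05, -0.35, 0], "yaw": 0}, {"grip": 0, "linear": [0, 0, 0], "yaw": 0}]'

```text
clock: 12.28
tool_pos: [0.542, -0.1643, 0.0363]
eef_rot: [0.759, 0.652, 0.0, 0.0]
force: [0.4, 0.3, -2.9]
grip_width: 0.0164
grasp_force: 107.7
```

```bash
python3 - <<'E'
from h import *
s=sense();print(s['tool_pos'],s['clock'],s['force'],s['torque'])
E
```

```text
[ 0.54203666 -0.16430126  0.03631773] 12.275 [ 0.39652005  0.3257158  -2.85415249] [0.2214807  0.01550568 0.01385222]
```

arm_command --series '[{"grip": 0, "linear": [-0.01, -0.1, -0.07], "yaw": 0}, {"grip": 0, "linear": [-0.01, -0.1, -0.06], "yaw": 0}, {"grip": 0, "linear": [0, 0, 0], "yaw": 0}]'

```text
clock: 12.65
tool_pos: [0.5414, -0.1715, 0.0307]
eef_rot: [0.758, 0.652, -0.0, -0.0]
force: [0.2, 0.3, -1.2]
grip_width: 0.0161
grasp_force: 107.7
```

arm_command --series '[{"grip": 0, "linear": [-0.008, -0.06, -0.02], "yaw": 0}, {"grip": 0, "linear": [-0.005, -0.04, 0], "yaw": 0}, {"grip": 0, "linear": [0, 0, 0], "yaw": 0}]'

```text
clock: 13.02
tool_pos: [0.5406, -0.1734, 0.0301]
eef_rot: [0.758, 0.652, 0.001, -0.002]
force: [1.2, 10.1, 0.9]
grip_width: 0.0159
grasp_force: 108.2
```

Contact with the stop (10 N in y). I'll ease off, release, rise and go look at the keys.

arm_command --series '[{"grip": 0, "linear": [0.003, 0.025, 0], "yaw": 0}, {"grip": 0.4, "linear": [0, 0, 0], "yaw": 0}, {"grip": 0.8, "linear": [0, 0, 0], "yaw": 0}, {"grip": 0.8, "linear": [0, 0, 0], "yaw": 0}, {"grip": 0.8, "linear": [0, 0, 0.5], "yaw": 0}, {"grip": 0.8, "linear": [0, 0, 1], "yaw": 0}, {"grip": 0.5, "linear": [0, 0, 1], "yaw": 0}, {"grip": 0, "linear": [0, 0.3, 1], "yaw": 0}, {"grip": 0, "linear": [0.6, 0.9, 0.5], "yaw": 0}, {"grip": 0, "linear": [0.6, 0.9, 0], "yaw": 0}, {"grip": 0, "linear": [0.6, 0.9, 0], "yaw": 0}, {"grip": 0, "linear": [0.6, 0.9, 0], "yaw": 0}, {"grip": 0, "linear": [0, 0, 0], "yaw": 0}, {"grip": 0, "linear": [0, 0, 0], "yaw": 0}]'

```text
clock: 14.78
tool_pos: [0.6367, -0.0191, 0.1899]
eef_rot: [0.758, 0.652, -0.0, -0.0]
force: [-0.8, -1.5, 0.0]
grip_width: -0.0002
grasp_force: 0.0
```

```bash
python3 - <<'E'
from h import *
P=viewer.camera_params('wrist'); w=viewer.capture('wrist'); b=viewer.capture('top')[195:290,300:470]
s=sense();print(s['tool_pos'],s['clock'],s['grip_width'],s['force'])
b=cv2.resize(b,(320,179),interpolation=cv2.INTER_CUBIC)
o=np.zeros((480,320,3),np.uint8); o[:179]=b; a=viewer.capture('scene')[180:330,100:300]; o[190:430]=cv2.resize(a,(320,240))
cv2.imwrite('pics/w3.png',cv2.resize(np.hstack([w,o]),(800,400))[:,:,::-1])
for n in('key_large','key_square','key_bar','key_small','console'):
  for d in viewer.silhouettes(n,'wrist')[:3]:
    m=d['pixels'].astype(np.uint8); c=max(cv2.findContours(m,0,2)[0],key=cv2.contourArea)
    q=np.array([onz('wrist',*p[0],.053,P)[:2] for p in c],np.float32)*1000
    r=cv2.minAreaRect(q);print(n,round(d['conf'],2),np.round(d['box']),np.round(r[0]),np.round(r[1]),round(r[2],1))
E
```

```text
[ 0.63662725 -0.01966093  0.1902343 ] 14.875 -0.00015046728007308223 [-0.68395165  0.13812585 -0.0158514 ]
key_large 0.85 [293.  38. 337.  81.] [657. 109.] [33. 32.] 81.4
key_square 0.71 [ 88.   0. 216.  44.] [526. 171.] [ 40. 117.] 70.4
key_square 0.7 [337. 233. 370. 270.] [665. -44.] [27. 31.] 1.2
key_bar 0.6 [297. 108. 362. 138.] [660.  58.] [48. 16.] 3.0
key_small 0.69 [331. 175. 352. 202.] [662.   7.] [18. 16.] 82.0
console 0.75 [264.  18. 395. 284.] [660.  35.] [ 70. 207.] 3.0
console 0.35 [ 88.   3. 209.  44.] [525. 171.] [ 40. 113.] 70.3
```

View pics/w3.png

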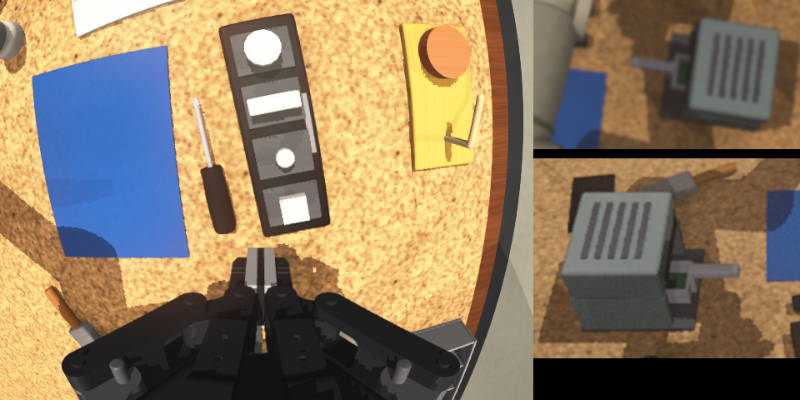

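The tray is under the lamp with its handle sticking out (right crops). The key detections sit on the keys in the wrist image: large (263,47), bar (275,102), small (285,158), square (294,208). I'll press the large key first, hovering just above to check.

arm_command --series '[{"grip": 0, "linear": [0.13, 0.8, 0], "yaw": 0}, {"grip": 0, "linear": [0.13, 0.8, 0], "yaw": 0}, {"grip": 0, "linear": [0.13, 0.8, 0], "yaw": 0}, {"grip": 0, "linear": [0.12, 0.81, 0], "yaw": 0}, {"grip": 0, "linear": [0, 0, -0.8], "yaw": 0}, {"grip": 0, "linear": [0, 0, -0.8], "yaw": 0}, {"grip": 0, "linear": [0, 0, -0.8], "yaw": 0}, {"grip": 0, "linear": [0, 0, -0.8], "yaw": 0}, {"grip": 0, "linear": [0, 0, 0], "yaw": 0}, {"grip": 0, "linear": [0, 0, 0], "yaw": 0}]'

```text
clock: 16.42
tool_pos: [0.6581, 0.1097, 0.0636]
eef_rot: [0.758, 0.652, 0.001, 0.001]
force: [0.2, 0.4, -0.1]
grip_width: 0.0001
grasp_force: 0.0
```

arm_command --series '[{"grip": 0, "linear": [0, 0, -0.2], "yaw": 0}, {"grip": 0, "linear": [0, 0, -0.15], "yaw": 0}, {"grip": 0, "linear": [0, 0, -0.1], "yaw": 0}, {"grip": 0, "linear": [0, 0, 0], "yaw": 0}, {"grip": 0, "linear": [0, 0, 0], "yaw": 0}]'

```text
clock: 17.05
tool_pos: [0.6579, 0.1097, 0.0451]
eef_rot: [0.758, 0.652, 0.001, 0.001]
force: [0.4, -0.4, 6.2]
grip_width: -0.0001
grasp_force: 3.1
```

Fully down (z 0.045, 6 N). Next, the square key.

arm_command --series '[{"grip": 0, "linear": [0, 0, 0.6], "yaw": 0}, {"grip": 0, "linear": [0, 0, 0.6], "yaw": 0}, {"grip": 0, "linear": [0.04, -0.96, 0], "yaw": 0}, {"grip": 0, "linear": [0.04, -0.96, 0], "yaw": 0}, {"grip": 0, "linear": [0.04, -0.96, 0], "yaw": 0}, {"grip": 0, "linear": [0.04, -0.96, 0], "yaw": 0}, {"grip": 0, "linear": [0, 0, 0], "yaw": 0}, {"grip": 0, "linear": [0, 0, -0.4], "yaw": 0}, {"grip": 0, "linear": [0, 0, -0.4], "yaw": 0}, {"grip": 0, "linear": [0, 0, -0.2], "yaw": 0}, {"grip": 0, "linear": [0, 0, -0.1], "yaw": 0}, {"grip": 0, "linear": [0, 0, -0.1], "yaw": 0}, {"grip": 0, "linear": [0, 0, 0], "yaw": 0}, {"grip": 0, "linear": [0, 0, 0], "yaw": 0}]'

```text
clock: 18.8
tool_pos: [0.664, -0.0435, 0.0451]
eef_rot: [0.758, 0.652, 0.0, 0.0]
force: [-3.2, 1.5, 5.9]
grip_width: -0.0001
grasp_force: 3.0
```

Square key fully down. Next, the bar key, then back up.

arm_command --series '[{"grip": 0, "linear": [0, 0, 0.6], "yaw": 0}, {"grip": 0, "linear": [0, 0, 0.6], "yaw": 0}, {"grip": 0, "linear": [-0.03, 0.85, 0], "yaw": 0}, {"grip": 0, "linear": [-0.04, 0.85, 0], "yaw": 0}, {"grip": 0, "linear": [-0.03, 0.84, 0], "yaw": 0}, {"grip": 0, "linear": [0, 0, 0], "yaw": 0}, {"grip": 0, "linear": [0, 0, -0.4], "yaw": 0}, {"grip": 0, "linear": [0, 0, -0.4], "yaw": 0}, {"grip": 0, "linear": [0, 0, -0.2], "yaw": 0}, {"grip": 0, "linear": [0, 0, -0.1], "yaw": 0}, {"grip": 0, "linear": [0, 0, -0.1], "yaw": 0}, {"grip": 0, "linear": [0, 0, 0], "yaw": 0}, {"grip": 0, "linear": [0, 0, 0], "yaw": 0}]'

```text
clock: 20.42
tool_pos: [0.66, 0.0574, 0.0451]
eef_rot: [0.758, 0.652, 0.0, 0.001]
force: [-3.8, -1.6, 5.6]
grip_width: -0.0003
grasp_force: 2.9
```

arm_command --series '[{"grip": 0, "linear": [0, 0, 0.6], "yaw": 0}, {"grip": 0, "linear": [0, 0, 1], "yaw": 0}, {"grip": 0, "linear": [0, 0, 1], "yaw": 0}, {"grip": 0, "linear": [-0.8, 0, 0.8], "yaw": 0}, {"grip": 0, "linear": [-0.9, 0, 0], "yaw": 0}, {"grip": 0, "linear": [0, 0, 0], "yaw": 0}, {"grip": 0, "linear": [0, 0, 0], "yaw": 0}]'

```text
clock: 21.3
tool_pos: [0.5925, 0.0577, 0.1802]
eef_rot: [0.758, 0.652, 0.0, 0.0]
force: [0.2, 0.3, -0.1]
grip_width: -0.0002
grasp_force: 0.0
```

```bash
python3 - <<'E'
from h import *
viewer.capture('scene'); viewer.capture('top')
# handle outer end: expected at z~.05+.008, home => (544.0,-144.5)
for c in('top','scene'):
  for d in viewer.silhouettes('tray',c)[:2]:
    ys,xs=np.nonzero(d['pixels']); w=np.array([onz(c,x,y,.058)[:2] for x,y in zip(xs,ys)])*1000
    print(c,round(d['conf'],2),w.min(0).round(),w.max(0).round())
save('scene','s4.png',(90,160,440,370),2.2)
E
```

```text
top 0.78 [ 495. -240.] [ 556. -143.]
scene 0.78 [ 522. -246.] [ 598. -142.]
```

View pics/s4.png

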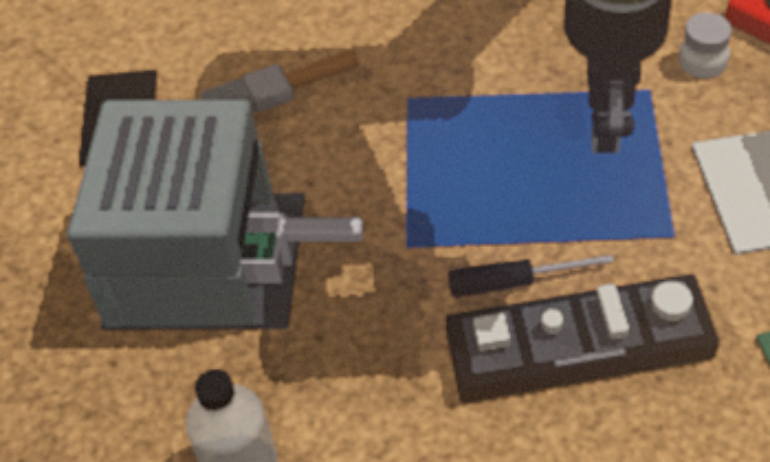

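The tray is home: its handle end measures y≈−0.143 against −0.1445 expected. All the keys are up and the arm is clear, so I'll hand in.

```bash
python3 -c "
from station import ticket
print(ticket.sign_off())"
```

```text
the job is handed in; nothing more can be done
None
```

The job is handed in, with no verdict shown: the tray was set on the mat, regripped by its handle and pushed home in the lamp, then the large, square and bar keys were pressed in order, finishing at about 21 s of the 58 s allowed.

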